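Level the bar shelf

TASK

The little marble bar shelf has to be level before the glasses go back on it. Lift the spirit level out of its stand, set it lengthwise on the shelf and let go of it, then turn the shelf's screw foot by its round knob until the bubble rests between the two lines. Finish by pressing the level firmly down onto the shelf with your hand, bubble still between the lines - the job ends there, still pressing, without letting go - and leave everything else on the worktop where it is.

Things in the scene. Friction and masses are not known exactly. Their poses are not given: they have to be found in the camera images.
- level: spirit level: straight grey aluminium bar 198 long x 24 thick x 50 mm high, black ends, 0.23 to 0.31 kg. Origin: centre of its underside; x along it, z up. It starts on edge in the stand's slot, its top 30 mm above the stand's. Pinch it at the middle across the 24 mm. A 14 mm deep window over the middle 60 mm of its top shows the green vial; the flat shoulders beside it, 68 mm long, are the place to press
- level_top (a point): on the level's middle, 50 mm above its underside, between the shoulders and at their height; axes as the level's. A firm hand pressure of 5 to 20 N down on the shoulders is right for the final check
- bubble (a joint): place of the pale 13 mm bubble in the level's vial, m from the middle along the level's x, -0.017 to 0.017. It goes to the higher end, 0.7 mm per mrad of slope, and takes about a second to come to rest. Two black lines 17 mm apart: the bubble lies between them when within 0.002 of zero
- stand: low oak stand 86 x 236 mm, 34 mm high, fixed: a 27 mm wide, 208 mm long slot along its y for the level, floor 14 mm above the worktop, centre line 12 mm to the +x side of the origin. A pencil lies in the groove on the other side. Origin: centre of the underside; z up
- deck: the shelf itself (tilts with its foot): a white marble slab 150 mm deep x 360 mm long x 16 mm, with steel legs. This frame's origin lies at the two fixed legs, 58 mm below the slab's top; x across the slab, y along it, away from the screw foot, z up
- deck_mid (a point): centre of the slab's top face, about 62 mm above the worktop; axes as the deck's: y along the slab (the screw foot is at its -y end), z up. The level goes on the top anywhere between the knob and the other end, lengthwise
- knob_grip (a point): on the axis of the screw foot's upright round steel knob (39 mm diameter, 26 mm high), 14 mm above its underside and about 28 mm above the slab, 140 mm from deck_mid towards -y. Stays where left (0.06 N m). Clockwise from above raises this end of the shelf, 8 mm a turn: the bubble moves 3.1 mm per rad. This end starts too low, by 1.4 to 2.6 rad of knob, so it takes two or more grips
- book: black notebook 148 x 110 x 16 mm, to be left alone
- teaspoon: teaspoon lying on the worktop, to be left alone
- tumbler: glass tumbler 80 mm, 88 mm high, to be left alone
- tumbler_b: second glass tumbler, the same, to be left alone
- decanter: glass decanter 98 mm square, 240 mm high, to be left alone
- cork: wine cork 23 mm, 44 mm high, standing on end, to be left alone
- jigger: steel jigger 43 mm, 70 mm high, to be left alone
- lemon: lemon 71 x 53 x 51 mm, to be left alone

How it is judged (in metres and radians):
On the way, in this order (a step that is already met when the one before it is completed fails the run):
1. the level is lifted clear of the stand's slot (z of level in the frame of stand above 0.045 m), for 0.1 s.
2. the level stands lengthwise on the shelf, let go (z of level in the frame of deck_mid between -0.004 and 0.004 m and x of level in the frame of deck_mid between -0.06 and 0.06 m and y of level in the frame of deck_mid between -0.06 and 0.12 m and angle between the x axis of level and the y axis of deck, either way round below 0.2 rad and angle between the z axis of level and the z axis of deck, either way round below 0.02 rad and contact force between the fingers and level below 0.2 N and linear speed of level below 0.02 m/s), for 0.6 s.
3. the foot is turned until the bubble rests between the lines, nothing touching the level (value of joint bubble between -0.002 and 0.002 m and contact force between each of the arm, the fingers and level below 0.2 N and z of level in the frame of deck_mid between -0.004 and 0.004 m), for 0.5 s.
At the end, for the whole second after the job is handed in: The level stands lengthwise (within 0.2 rad) with its whole base on the shelf, the fingers press it down (more than 3 N from the fingers, 5 to 45 N between level and shelf), the bubble is within 2.2 mm of the middle, the shelf within 4 mrad of level, and nothing moves (value of joint bubble between -0.0022 and 0.0022 m and z of level in the frame of deck_mid between -0.004 and 0.004 m and x of level in the frame of deck_mid between -0.06 and 0.06 m and y of level in the frame of deck_mid between -0.06 and 0.12 m and angle between the x axis of level and the y axis of deck, either way round below 0.2 rad and angle between deck_mid's own z axis and vertical below 0.004 rad and contact force between the fingers and level above 3 N and contact force between level and deck between 5 and 45 N and linear speed of level below 0.01 m/s); the arm keeps its last pose, push and grip.
It fails at once if a bystander was pushed more than 25 mm (distance of any of book, teaspoon, tumbler, tumbler_b, decanter, cork, jigger, lemon from where it was at the start of the episode above 0.025 m).
It also fails if it takes over 67 s, if anything falls off the work surface, if the arm or the gripper's body presses on something with over 40 N, if the wrist force passes 120 N, or if a joint passes its speed limit or range.

ROBOT

A 6-joint arm with a two-finger parallel gripper is mounted at the origin on a cart in front of the work surface, level with it; the furniture and walls round the work are solid. World frame = base frame: x ahead of the robot, y to its left, z up, the work surface at z = 0. Lengths are in mm, angles in rad, forces in N, time in s.
With the tool pointing down it reaches from about 375 to 925 mm from the base axis. Payload 5.7 kg.
Tool frame: the origin (TCP) lies on the centre line of the jaws, within the pads' length; the fingertips stand r.tips_ahead ahead of it and the grasp point (between the pads) lies 8 mm behind it (r.tips_ahead is the distance from the TCP to the fingertips, in mm); z points along the fingers, y is the line along which they close (so a half turn about z gives the same grasp; the last joint's range is limited). The gripper opens to 88 mm and grips with 3 to 60 N. Pads are 20 mm wide; open, the fingers measure 115 mm over their backs; the gripper's body (75 mm by 178 mm) begins 61 mm behind the grasp point.
Start: joints at [-1.378, 0.359, 1.51, -0, 1.272, -0.115], TCP at [181.762, -571.774, 233.623] pointing down, gripper open.
Joint ranges: [-2.97, 2.97], [-1.01, 2.36], [0.21, 2.38], [-0.96, 4.11], [0.2, 2.71], [-2.98, 2.98]. Speed limits (rad/s): [2.39, 2.39, 3.14, 3.14, 3.14, 3.14].

INTERFACE

Orientations are given as a rotation vector (axis times angle).
In Python, from plant import read_state, eyes, sign_off, r gives the robot as it stands.
- The arm moves only by the tool play_rows, never from a script. Its argument "targets" is a list of rows, each a list of 7 numbers: the turn, a rotation vector about the tool's x, y, z in units of 6 degrees (1.0 is 6 degrees), then the shift along the tool's x, y, z in mm, then the opening, from -1 (shut) to 1 (fully open). In form: [[wx, wy, wz, x, y, z, gripper], ...]. A call has exactly 10 rows; each row shifts and turns the commanded pose from where the row before left it, along the tool's axes as they then stand; what a row does not reach is not made up. A row lasts 1/10 s, in which the tool goes at most 50 mm and 8.59 degrees, less where a joint would pass 70% of its speed; a pose out of reach is approached as far as the arm can. A call with a gripper value outside its range is refused whole. The fingers move at their own pace and stop on an object; "squeeze" is the grip in N (left out, the last holds). Time passes only in rows, so rows that do not move let the fingers close, or fill a call up. It gives the time, the measured TCP pose, the force, the opening and the grip force at its end, in the units of the state.
- read_state(): the state, without advancing time (a new reading comes with each control period).
- eyes.camera(name): name is "scene" or "top" or "wrist"; returns the picture (400x640x3 uint8, red, green, blue); there is no depth.
- eyes.calibration(name): a dict with "K" (3x3 intrinsics, pixels), "camera_from_world" (4x4, takes a point from world to camera coordinates); the wrist camera has in their place "hand_eye" (4x4, takes a point from camera to tool coordinates, whose origin is the TCP and whose axes are the flange's). Camera axes: x right, y up, looking along -z (the intrinsics and any distortion apply to the point x, -y, -z); pixel columns grow to the right and rows downward; lengths in mm; the calibration is good to about 2 mm. A picture is of the moment at which its call begins: read the wrist's pose just before it. calibration takes no time and is no camera call.
- sign_off(): hands the job in; it is judged then, once.
The state is a dict: "clock": time; "q": joint angles; "dq": joint speeds; "joint_torque": joint torques, N m; "ee_pos": TCP position; "orientation": TCP orientation; "contact_force": force on the tool from outside, world axes, zero at the start; "ft_torque": the same for the moment, N m; "finger_gap": opening from 0.0 (shut) to 1.0 (fully open); "finger_force": force on a finger pad.
Only numpy, scipy, OpenCV 4.12 (cv2) and the standard library are available. Lean on these libraries where they do the work, as an engineer would, in place of code of your own. Each camera call takes 0.05 s, during which the arm holds its last target. There are 200 camera calls.

## Working session

There is one attempt and no reset: what is moved stays moved. The work goes in short steps, Python scripts to look and compute and a tool call to move; the robot and the scene stay as the last step left them, time stands still between calls to the robot, and variables do not carry over. Pictures are saved under pics/ and viewed, at most 10 in all, crops included, and the job is handed in when it is done.

Besides the shell and the picture viewer there is one more tool, called by a JSON object that holds its "method" and its "body", one argument or row to a line. play_rows: Moves the arm, as the interface text tells. Its arguments: {"type":"object","properties":{"targets":{"type":"array","items":{"type":"array","items":{"type":"number"}}},"squeeze":{"type":"number"}},"required":["targets"]}

```bash
mkdir -p pics; ls
python3 - <<'E'
from plant import read_state, eyes, r
import cv2, numpy as np
s=read_state(); print(s, r.tips_ahead)
for n in ("scene","top"):
    cv2.imwrite(f"pics/{n}0.png",eyes.camera(n)[:,:,::-1])
    c=eyes.calibration(n); print(n,{k:np.round(v,3).tolist() if not isinstance(v,str) else v for k,v in c.items()})
c=eyes.calibration("wrist"); print({k:np.round(v,3).tolist() for k,v in c.items()})
E
```

```text
pics
{'clock': 0.0, 'q': array([-1.37810651e+00,  3.59521720e-01,  1.51141051e+00,  6.07362365e-06,
        1.27245506e+00, -1.15115745e-01]), 'dq': array([ 0.00058933, -0.00097338,  0.00114969, -0.00124019,  0.00023995,
       -0.00031512]), 'joint_torque': array([ 3.86268657e-03, -5.15351415e+01, -2.70726210e+01,  6.78174547e-02,
        3.51188716e-02, -1.42392396e-04]), 'ee_pos': array([ 181.64221795, -571.16749314,  232.80793737]), 'orientation': array([-3.10268816e+00, -4.81315689e-01,  1.00146880e-04]), 'contact_force': array([-0.3068527 ,  0.47780232, -0.24818205]), 'ft_torque': array([-2.28023658e-05,  4.27046044e-02,  2.45029608e-02]), 'finger_force': 0.0, 'finger_gap': 0.9973985791728722} 11.0
scene {'K': [[492.57, 0.0, 331.223], [0.0, 492.57, 202.126], [0.0, 0.0, 1.0]], 'camera_from_world': [[-0.468, -0.884, -0.023, 236.005], [0.407, -0.238, 0.882, -271.324], [-0.785, 0.403, 0.471, -1497.172], [0.0, 0.0, 0.0, 1.0]]}
top {'K': [[442.556, 0.0, 312.796], [0.0, 442.556, 201.247], [0.0, 0.0, 1.0]], 'camera_from_world': [[-0.017, -1.0, -0.017, 9.242], [0.99, -0.019, 0.138, -503.161], [-0.138, -0.014, 0.99, -1655.541], [0.0, 0.0, 0.0, 1.0]]}
{'K': [[323.34, 0.0, 313.468], [0.0, 323.34, 201.057], [0.0, 0.0, 1.0]], 'hand_eye': [[0.001, 0.961, 0.276, 76.112], [1.0, -0.001, 0.0, -0.297], [0.0, 0.276, -0.961, -150.479], [0.0, 0.0, 0.0, 1.0]]}
```

View pics/scene0.png

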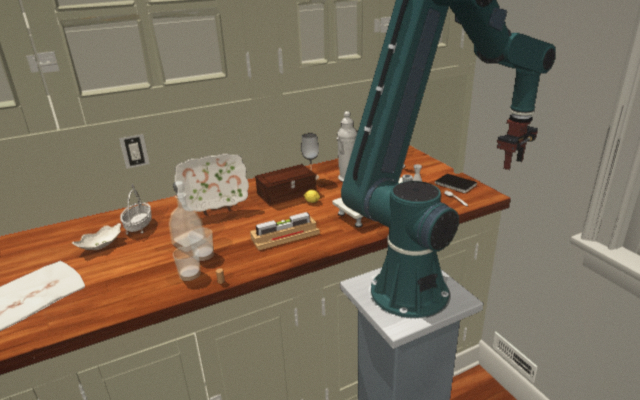

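View pics/top0.png

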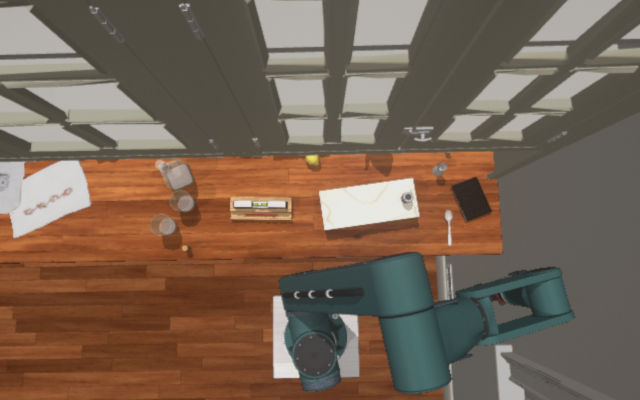

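The scene view shows the stand with the level near (285,228) and the shelf partly hidden behind the arm. In the top view the level is centred at about (260,204), the stand at (261,209) and the knob at (407,199). The slab corners are about (319,190), (415,180), (418,213) and (325,229).

```bash
cat > h.py <<'E'
import numpy as np, cv2
from scipy.spatial.transform import Rotation as R
from plant import read_state, eyes, sign_off, r
FIX={n:eyes.calibration(n) for n in("scene","top","wrist")}
def pose(s): 
    T=np.eye(4);T[:3,:3]=R.from_rotvec(s["orientation"]).as_matrix();T[:3,3]=s["ee_pos"];return T
def cam(n,T=None):           # K, world_from_camera
    c=FIX[n]; return np.array(c["K"]), (np.linalg.inv(c["camera_from_world"]) if n!="wrist" else T@np.array(c["hand_eye"]))
def ray(n,px,T=None):
    K,W=cam(n,T); d=np.linalg.solve(K,[px[0],px[1],1.])*[1,-1,-1]
    d=W[:3,:3]@d; return W[:3,3],d/np.linalg.norm(d)
def at_z(n,px,z,T=None):
    o,d=ray(n,px,T); return o+d*(z-o[2])/d[2]
def proj(n,p,T=None):
    K,W=cam(n,T); c=np.linalg.inv(W)@np.append(p,1); u=K@(c[:3]*[1,-1,-1]); return u[:2]/u[2]
def meet(a,b):               # two rays -> point, miss
    (o1,d1),(o2,d2)=a,b; t=np.linalg.lstsq(np.c_[d1,-d2],o2-o1,rcond=None)[0]
    p,q=o1+t[0]*d1,o2+t[1]*d2; return (p+q)/2,np.linalg.norm(p-q)
def go(pos,yaw=None,s=None): # shift in tool axes; yaw = wanted heading of tool x; with current
    s=s or read_state(); T=pose(s); h=np.arctan2(T[1,0],T[0,0])
    d=T[:3,:3].T@(np.array(pos)-T[:3,3]); out=["shift",np.round(d,1),"heading",round(h,3)]
    if yaw is not None:
        X=np.c_[[np.cos(yaw),np.sin(yaw),0],[np.sin(yaw),-np.cos(yaw),0],[0,0,-1]]
        out+=["turn units",np.round(R.from_matrix(T[:3,:3].T@X).as_rotvec()/np.radians(6),2)]
    print(*out)
E
python3 - <<'E'
from h import *
f=lambda p,z:print(p,z,np.round(at_z("top",p,z),0))
for p in [(319,190),(415,180),(418,213),(325,229)]:f(p,62)
f((407,199),100);f((260,204),64);f((234,204),64);f((286,204),64);f((440,168),70);f((312,158),30);f((181,203),88);f((185,249),44)
go([560,150,320],0.0)
E
```

```text
(319, 190) 62 [542. -25.  62.]
(415, 180) 62 [ 573. -387.   62.]
(418, 213) 62 [ 448. -392.   62.]
(325, 229) 62 [394. -44.  62.]
(407, 199) 100 [ 496. -346.  100.]
(260, 204) 64 [493. 198.  64.]
(234, 204) 64 [495. 296.  64.]
(286, 204) 64 [491. 100.  64.]
(440, 168) 70 [ 615. -481.   70.]
(312, 158) 30 [674.   0.  30.]
(181, 203) 88 [499. 489.  88.]
(185, 249) 44 [330. 484.  44.]
shift [ 579.1 -572.8  -86. ] heading 0.308 turn units [-0.02  0.    2.94]
```

{"method": "play_rows", "body": {
  "targets": [
    [0, 0, 0, 40, -25, -4, 1],
    [0, 0, 0, 40, -25, -4, 1],
    [0, 0, 0, 40, -25, -4, 1],
    [0, 0, 0, 40, -25, -4, 1],
    [0, 0, 0, 40, -25, -4, 1],
    [0, 0, 0, 40, -25, -4, 1],
    [0, 0, 0, 40, -25, -4, 1],
    [0, 0, 0, 40, -25, -4, 1],
    [0, 0, 0, 40, -25, -4, 1],
    [0, 0, 0, 40, -25, -4, 1]
  ]
}}

```text
clock: 1.1
ee_pos: [488.0, -210.5, 273.6]
orientation: [-3.104, -0.482, 0.001]
contact_force: [0.5, -0.0, -0.1]
finger_gap: 1.002
finger_force: 0.0
```

{"method": "play_rows", "body": {
  "targets": [
    [0, 0, -1.3, 0, 0, 0, 1],
    [0, 0, -1.3, 0, 0, 0, 1],
    [0, 0, -1.3, 0, 0, 0, 1],
    [0, 0, -1.3, 0, 0, 0, 1],
    [0, 0, -1.3, 0, 0, 0, 1],
    [0, 0, -1.3, 0, 0, 0, 1],
    [0, 0, -1.3, 0, 0, 0, 1],
    [0, 0, -1.3, 0, 0, 0, 1],
    [0, 0, -1.3, 0, 0, 0, 1],
    [0, 0, -1.3, 0, 0, 0, 1]
  ]
}}

```text
clock: 2.1
ee_pos: [486.9, -212.2, 273.2]
orientation: [-2.102, -2.333, 0.0]
contact_force: [0.3, -0.1, -1.1]
finger_gap: 0.997
finger_force: 0.0
```

Run:
```python
from h import *
s=read_state(); cv2.imwrite("pics/w1.png",eyes.camera("wrist")[:,:,::-1]); np.save("T1.npy",pose(s))
print(s["clock"],s["ee_pos"],s["q"]); go([493,198,270],np.pi/2,s)
```

```text
2.1 [ 486.92696992 -212.15118617  273.22541378] [-5.41045043e-01  2.24663240e-01  1.60299436e+00  9.25786693e-05
  1.31492311e+00 -6.45071188e-01]
shift [407.3  48.6   3.5] heading 1.675 turn units [-0.01 -0.01  0.99]
```

View pics/w1.png

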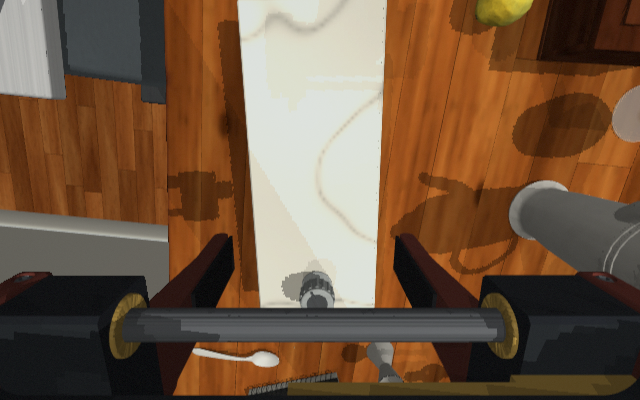

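The wrist view shows the slab running up the picture: its left edge goes from (238,0) to (261,305) and its right edge from (385,0) to (376,305). The knob's top face is near (318,299), and the area beyond the shelf is free.

{"method": "play_rows", "body": {
  "targets": [
    [0, 0, 0.1, 41, 4.9, 0, 1],
    [0, 0, 0.1, 41, 4.9, 0, 1],
    [0, 0, 0.1, 41, 4.9, 0, 1],
    [0, 0, 0.1, 41, 4.9, 0, 1],
    [0, 0, 0.1, 41, 4.9, 0, 1],
    [0, 0, 0.1, 41, 4.9, 0, 1],
    [0, 0, 0.1, 41, 4.9, 0, 1],
    [0, 0, 0.1, 41, 4.9, 0, 1],
    [0, 0, 0.1, 41, 4.9, 0, 1],
    [0, 0, 0.1, 41, 4.9, 0, 1]
  ]
}}

```text
clock: 3.15
ee_pos: [514.8, 201.1, 273.5]
orientation: [-2.232, -2.211, 0.001]
contact_force: [0.9, 0.2, 0.3]
finger_gap: 1.002
finger_force: 0.0
```

Run:
```python
from h import *
s=read_state(); cv2.imwrite("pics/w2.png",eyes.camera("wrist")[:,:,::-1]); np.save("T2.npy",pose(s))
print(s["clock"],s["ee_pos"]); 
T=np.load("T1.npy")
for p in [(238,5),(261,305),(385,5),(376,305)]: print(np.round(at_z("wrist",p,62,T),0))
print(np.round(at_z("wrist",(318,299),101,T),0), meet(ray("wrist",(318,299),T),ray("top",(407,199))))
```

```text
3.15 [514.75794039 201.13696878 273.46956845]
[394. -46.  62.]
[ 438. -384.   62.]
[539. -31.  62.]
[ 584. -369.   62.]
[ 506. -343.  101.] (array([ 502.01653435, -348.65918247,   90.40037175]), np.float64(9.858371411395503))
```

View pics/w2.png

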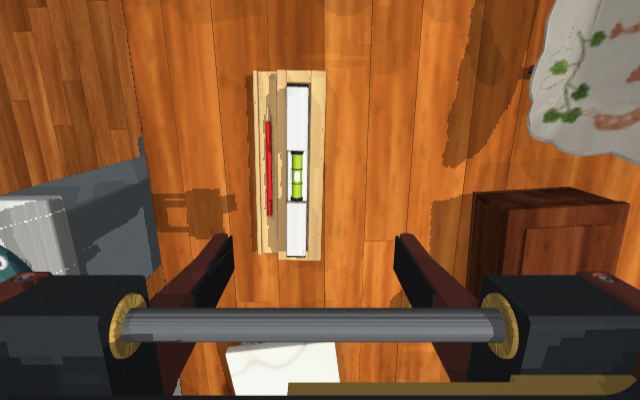

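The level stands in the stand's slot from (298,86) to (297,256). Its vial is centred at (297,177) and it lies straight along the image. The red pencil is at (268,165).

Run:
```python
from h import *
T=np.load("T2.npy")
for p in [(298,86),(297,256),(297,177)]: print(np.round(at_z("wrist",p,64,T),1))
print(meet(ray("wrist",(297,177),T),ray("top",(260,204))))
im=cv2.imread("pics/top0.png"); cv2.imwrite("pics/topc.png",cv2.resize(im[185:230,220:300],None,fx=8,fy=8,interpolation=cv2.INTER_CUBIC))
```

```text
[499.6 299.8  64. ]
[494.  104.5  64. ]
[496.3 202.5  64. ]
(array([495.03514222, 199.81123695,  49.85736196]), np.float64(1.1217016692588002))
```

View pics/topc.png

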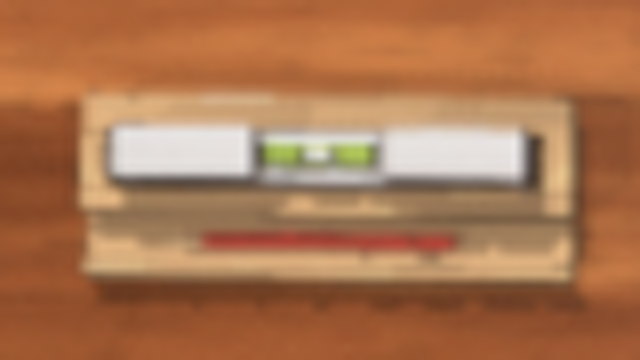

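{"method": "play_rows", "body": {
  "targets": [
    [0, 0, 0.2, 1, -9, 25, 1],
    [0, 0, 0, 0, -9.2, 30, 0.6],
    [0, 0, 0, 0, 0, 40, 0.4],
    [0, 0, 0, 0, 0, 40, 0.4],
    [0, 0, 0, 0, 0, 35, 0.4],
    [0, 0, 0, 0, 0, 25, 0.4],
    [0, 0, 0, 0, 0, 15, 0.4],
    [0, 0, 0, 0, 0, 8, 0.4],
    [0, 0, 0, 0, 0, 0, 0.4],
    [0, 0, 0, 0, 0, 0, 0.4]
  ]
}}

```text
clock: 4.2
ee_pos: [497.4, 200.8, 56.2]
orientation: [2.252, 2.19, 0.001]
contact_force: [0.1, 0.2, 0.9]
finger_gap: 0.7
finger_force: 0.0
```

Run:
```python
from h import *
s=read_state(); im=eyes.camera("wrist")[:,:,::-1]; cv2.imwrite("pics/w3.png",im)
T=pose(s); go([496.5,202,48.5],1.542,s); print(s["clock"],s["ee_pos"],s["finger_gap"])
for p in ([508.5,202,64],[484.5,202,64]): print(proj("wrist",p,T))
```

```text
shift [ 1.1 -1.   7.7] heading 1.543 turn units [ 0.01 -0.    0.01]
4.2 [497.43275333 200.83649363  56.22619103] 0.6997976377005273
[335.19939537 267.28583835]
[286.04389695 268.51027213]
```

View pics/w3.png

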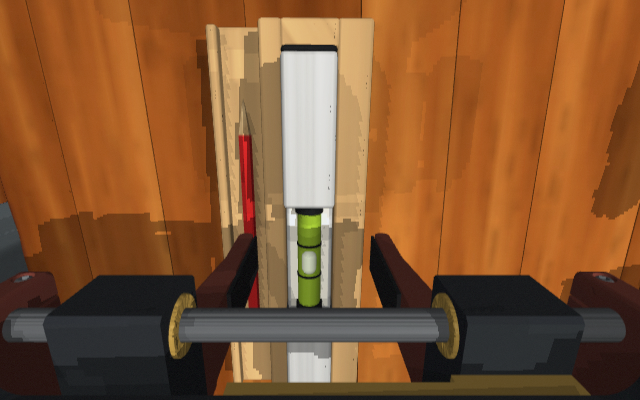

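The level is centred between the fingers at column ~310, with the vial at (309,262) below them, so I'll lower and grip.

{"method": "play_rows", "body": {
  "targets": [
    [0, 0, 0, 1, -1, 4, 0.4],
    [0, 0, 0, 0, 0, 3.5, 0.4],
    [0, 0, 0, 0, 0, 0, -0.2],
    [0, 0, 0, 0, 0, 0, -1],
    [0, 0, 0, 0, 0, 0, -1],
    [0, 0, 0, 0, 0, 0, -1],
    [0, 0, 0, 0, 0, 0, -1],
    [0, 0, 0, 0, 0, 0, -1],
    [0, 0, 0, 0, 0, 0, -1],
    [0, 0, 0, 0, 0, 0, -1]
  ],
  "squeeze": 30
}}

```text
clock: 5.25
ee_pos: [495.7, 201.8, 48.2]
orientation: [-2.251, -2.191, 0.001]
contact_force: [-2.2, 0.9, 2.9]
finger_gap: 0.269
finger_force: 29.9
```

{"method": "play_rows", "body": {
  "targets": [
    [0, 0, 0, 0, 0, -2, -1],
    [0, 0, 0, 0, 0, -6, -1],
    [0, 0, 0, 0, 0, -10, -1],
    [0, 0, 0, 0, 0, -14, -1],
    [0, 0, 0, 0, 0, -16, -1],
    [0, 0, 0, 0, 0, -16, -1],
    [0, 0, 0, 0, 0, -16, -1],
    [0, 0, 0, 0, 0, -12, -1],
    [0, 0, 0, 0, 0, -6, -1],
    [0, 0, 0, 0, 0, -2, -1]
  ]
}}

```text
clock: 6.25
ee_pos: [496.4, 201.9, 149.0]
orientation: [2.251, 2.19, 0.002]
contact_force: [-0.2, 0.3, -2.6]
finger_gap: 0.271
finger_force: 29.9
```

Run:
```python
from h import *
s=read_state(); print(s["clock"],s["ee_pos"],s["contact_force"],s["finger_gap"]); go([477.5,-139,148],1.70,s)
im=eyes.camera("wrist")[:,:,::-1]; cv2.imwrite("pics/w4.png",im)
```

```text
6.25 [496.37218759 201.88505758 149.01357539] [-0.21203767  0.29317137 -2.57071156] 0.2712402961070366
shift [-341.3   -9.6    0.8] heading 1.543 turn units [ 0.01 -0.   -1.49]
```

View pics/w4.png

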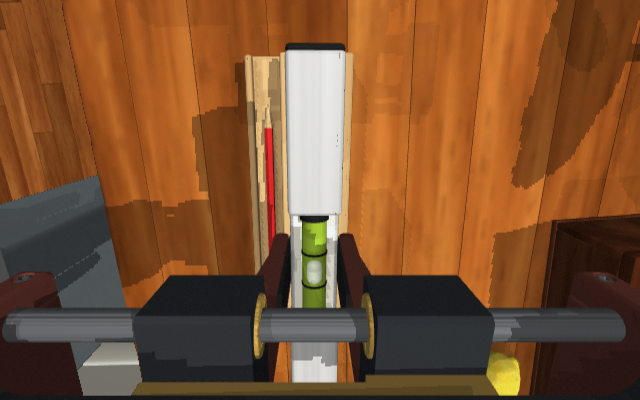

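{"method": "play_rows", "body": {
  "targets": [
    [0, 0, 0, -15, -1, 0, -1],
    [0, 0, 0, -30, -1, 0, -1],
    [0, 0, 0, -40, -1, 0, -1],
    [0, 0, 0, -42, -1, 0, -1],
    [0, 0, 0, -42, -1, 0, -1],
    [0, 0, 0, -42, -1, 0, -1],
    [0, 0, 0, -42, -1, 0, -1],
    [0, 0, 0, -40, -1, 0, -1],
    [0, 0, 0, -30, -1, 0, -1],
    [0, 0, 0, -18, -1, 0, -1]
  ]
}}

```text
clock: 7.3
ee_pos: [475.4, -141.8, 147.4]
orientation: [-2.253, -2.188, 0.002]
contact_force: [-0.3, 0.3, -2.2]
finger_gap: 0.271
finger_force: 29.9
```

{"method": "play_rows", "body": {
  "targets": [
    [0, 0, -0.3, 0, 0, 0, -1],
    [0, 0, -0.4, 0, 0, 0, -1],
    [0, 0, -0.4, 0, 0, 5, -1],
    [0, 0, -0.4, 0, 0, 8, -1],
    [0, 0, 0, 0, 0, 8, -1],
    [0, 0, 0, 0, 0, 8, -1],
    [0, 0, 0, 0, 0, 5, -1],
    [0, 0, 0, 0, 0, 0, -1],
    [0, 0, 0, 0, 0, 0, -1],
    [0, 0, 0, 0, 0, 0, -1]
  ]
}}

```text
clock: 8.3
ee_pos: [476.9, -138.9, 114.4]
orientation: [2.072, 2.36, 0.0]
contact_force: [-1.3, -0.2, -2.8]
finger_gap: 0.27
finger_force: 29.9
```

Run:
```python
from h import *
s=read_state(); print(s["clock"],s["ee_pos"],s["contact_force"],s["finger_gap"]); go([477.5,-139,96],1.70,s)
im=eyes.camera("wrist")[:,:,::-1]; cv2.imwrite("pics/w5.png",im)
```

```text
8.3 [ 476.94692669 -138.87787415  114.39279208] [-1.27439691 -0.19520709 -2.81088948] 0.2698675980165925
shift [-0.2  0.5 18.4] heading 1.701 turn units [0.   0.   0.01]
```

View pics/w5.png

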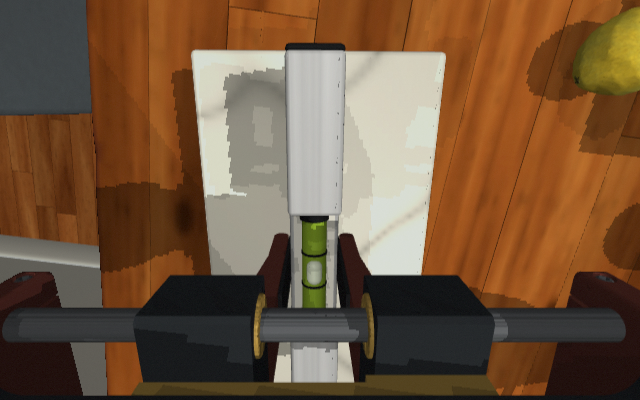

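{"method": "play_rows", "body": {
  "targets": [
    [0, 0, 0, 0, 0.5, 5, -1],
    [0, 0, 0, 0, 0, 5, -1],
    [0, 0, 0, 0, 0, 3, -1],
    [0, 0, 0, 0, 0, 1, -1],
    [0, 0, 0, 0, 0, 0.5, -1],
    [0, 0, 0, 0, 0, 0.5, -1],
    [0, 0, 0, 0, 0, 0.5, -1],
    [0, 0, 0, 0, 0, 0.5, -1],
    [0, 0, 0, 0, 0, 0, -1],
    [0, 0, 0, 0, 0, 0, -1]
  ]
}}

```text
clock: 9.35
ee_pos: [477.2, -138.8, 98.2]
orientation: [-2.073, -2.361, -0.0]
contact_force: [-0.6, 0.3, -3.2]
finger_gap: 0.27
finger_force: 29.9
```

Run:
```python
from h import *
s=read_state(); T=pose(s); print(s["contact_force"],s["ft_torque"],s["ee_pos"])
T[2,3]=114.4
a,b=at_z("wrist",(192,52),62,T),at_z("wrist",(445,53),62,T); m=(a+b)/2; print(a,b,np.linalg.norm((m-s["ee_pos"])[:2]))
print(at_z("wrist",(315,45),130,T), R.from_matrix(T[:3,:3]).as_euler("xyz"))
```

```text
[-0.56601234  0.33959614 -3.17664151] [-0.02423856 -0.1143883  -0.04948964] [ 477.1850225  -138.75359926   98.20611563]
[394.26802349 -41.52900969  62.        ] [539.03064488 -23.10361734  62.        ] 106.95745193476579
[465.39137449 -40.31859375 130.        ] [ 3.14154490e+00 -6.83543981e-05  1.70059025e+00]
```

{"method": "play_rows", "body": {
  "targets": [
    [0, 0, 0, 0, 0, 0.4, -1],
    [0, 0, 0, 0, 0, 0.4, -1],
    [0, 0, 0, 0, 0, 0.3, -1],
    [0, 0, 0, 0, 0, 0.3, -1],
    [0, 0, 0, 0, 0, 0.3, -1],
    [0, 0, 0, 0, 0, 0.3, -1],
    [0, 0, 0, 0, 0, 0, -1],
    [0, 0, 0, 0, 0, 0, -1],
    [0, 0, 0, 0, 0, 0, -1],
    [0, 0, 0, 0, 0, 0, -1]
  ]
}}

```text
clock: 10.35
ee_pos: [477.2, -138.8, 96.2]
orientation: [-2.073, -2.361, -0.0]
contact_force: [-0.2, -0.5, -2.3]
finger_gap: 0.272
finger_force: 29.9
```

{"method": "play_rows", "body": {
  "targets": [
    [0, 0, 0, 0, 0, 0.3, -1],
    [0, 0, 0, 0, 0, 0.3, -1],
    [0, 0, 0, 0, 0, 0.3, -1],
    [0, 0, 0, 0, 0, 0.3, -1],
    [0, 0, 0, 0, 0, 0.3, -1],
    [0, 0, 0, 0, 0, 0, -1],
    [0, 0, 0, 0, 0, 0, -1],
    [0, 0, 0, 0, 0, 0, -1],
    [0, 0, 0, 0, 0, 0, -1],
    [0, 0, 0, 0, 0, 0, -1]
  ]
}}

```text
clock: 11.35
ee_pos: [477.3, -139.0, 95.4]
orientation: [2.072, 2.36, -0.0]
contact_force: [-2.9, -0.5, 6.7]
finger_gap: 0.273
finger_force: 30.0
```

{"method": "play_rows", "body": {
  "targets": [
    [0, 0, 0, 0, 0, -0.3, -1],
    [0, 0, 0, 0, 0, 0, -0.3],
    [0, 0, 0, 0, 0, 0, 0.1],
    [0, 0, 0, 0, 0, 0, 0.2],
    [0, 0, 0, 0, 0, 0, 0.2],
    [0, 0, 0, 0, 0, -5, 0.2],
    [0, 0, 0, 0, 0, -15, 0.2],
    [0, 0, 0, 0, 0, -25, 0.2],
    [0, 0, 0, 0, 0, -30, 0.2],
    [0, 0, 0, 0, 0, -25, 0.2]
  ]
}}

```text
clock: 12.35
ee_pos: [477.3, -138.8, 196.6]
orientation: [2.072, 2.36, 0.0]
contact_force: [1.1, 0.3, -0.5]
finger_gap: 0.599
finger_force: 0.0
```

Run:
```python
from h import *
s=read_state(); T=pose(s); np.save("T6.npy",T); print(s["ee_pos"],s["finger_gap"]); 
im=eyes.camera("wrist")[:,:,::-1]; cv2.imwrite("pics/w6.png",im); print(s["clock"])
go([504,-345,192],1.70,s)
a=im[:,:,1].astype(int)-im[:,:,0]  # green-blue in BGR
ys,xs=np.nonzero((a>60)&(im[:,:,1]>im[:,:,2]+10)); print(xs.min(),xs.max(),ys.min(),ys.max(),len(xs))
cv2.imwrite("pics/w6c.png",cv2.resize(im[120:330,230:400],None,fx=2.5,fy=2.5))
```

```text
[ 477.27147428 -138.76014166  196.58690096] 0.5993293420668117
12.35
shift [-2.08e+02 -2.00e-01  4.60e+00] heading 1.701 turn units [0.   0.   0.01]
306 320 178 239 714
```

View pics/w6c.png

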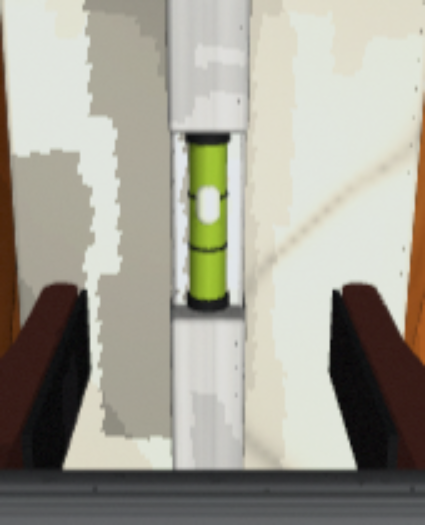

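The bubble sits toward the far (+y) end, about 5.6 mm off centre: crop rows 195 and 247 are the lines and 204 is the bubble. That calls for roughly 1.8 rad clockwise on the knob. The level stands free on the slab.

{"method": "play_rows", "body": {
  "targets": [
    [0, 0, 0, -20, 0, 0, 0.4],
    [0, 0, 0, -30, 0.3, 0, 0.4],
    [0, 0, 0, -35, 0.3, 0, 0.4],
    [0, 0, 0, -35, 0.3, 0, 0.4],
    [0, 0, 0, -35, 0.3, 0, 0.4],
    [0, 0, 0, -30, 0.3, 0, 0.4],
    [0, 0, 0, -20, 0.3, 0, 0.4],
    [0, 0, 0, -3, 0.2, 0, 0.4],
    [0, 0, 0, 0, 0, 0, 0.4],
    [0, 0, 0, 0, 0, 0, 0.4]
  ]
}}

```text
clock: 13.4
ee_pos: [505.7, -343.4, 194.7]
orientation: [-2.071, -2.36, -0.001]
contact_force: [-0.8, 1.0, 0.5]
finger_gap: 0.698
finger_force: 0.0
```

```bash
cat > bub.py <<'E'
from h import *
def look(name):
    s=read_state(); T=pose(s); im=np.ascontiguousarray(eyes.camera("wrist")[:,:,::-1]); cv2.imwrite(f"pics/{name}.png",im); return s,T,im
E
python3 - <<'E'
from bub import *
s,T,im=look("w7"); np.save("T7.npy",T); print(s["clock"],s["ee_pos"])
print(proj("wrist",[507,-344,99],T))
E
```

```text
13.4 [ 505.66357473 -343.35601478  194.70900285]
[314.54221417 208.65828471]
```

View pics/w7.png

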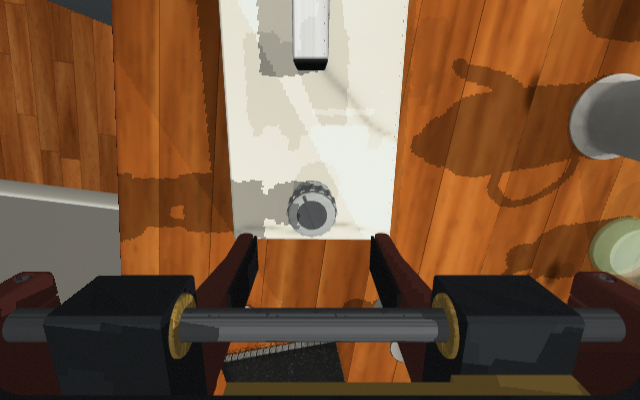

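The knob's top face is centred at (312,214) with a radius of about 24 px, and the level end is at (311,65). That was my tenth picture, so everything from here is measured numerically.

```bash
cat >> bub.py <<'E'
def strip(im,T,c=(477.3,-138.8),yaw=1.70,z=104.,L=40,px=4):
    "rectified vial strip: rows along level (+ = deck y end first), 4 px/mm, 12 mm wide"
    u=np.array([np.cos(yaw),np.sin(yaw)]);v=np.array([u[1],-u[0]])
    W=[(-6,L),(6,L),(6,-L),(-6,-L)]
    src=np.float32([proj("wrist",[*(np.array(c)+a*v+b*u),z],T) for a,b in W])
    dst=np.float32([(0,0),(12*px,0),(12*px,2*L*px),(0,2*L*px)])
    return cv2.warpPerspective(im,cv2.getPerspectiveTransform(src,dst),(12*px,2*L*px)),L,px
def bubble(im,T,show=False,**k):
    S,L,px=strip(im,T,**k); S=S.astype(int)
    g=(S[:,:,1]-S[:,:,0]>50)&(S[:,:,1]>70); 
    xs=np.nonzero(g.sum(0)>25*px)[0]; x0=int(xs.mean()); m=S[:,max(x0-4,0):x0+5].mean(1)   # centre columns, BGR
    t=L-(np.arange(len(m))+.5)/px
    if show:
        for i in range(0,len(m),4): print(round(t[i],1),m[i].astype(int),end=" | ")
    e=S[:,[max(xs.min()+3,0),xs.max()-3]].mean((1,2))
    return t,m,e,xs
E
python3 - <<'E'
from bub import *
T1,T7=np.load("T1.npy"),np.load("T7.npy")
print("knob",meet(ray("wrist",(318,299),T1),ray("wrist",(312,214),T7)),at_z("wrist",(312,214),100,T7))
g=cv2.cvtColor(cv2.imread("pics/w7.png"),cv2.COLOR_BGR2GRAY)
print(cv2.HoughCircles(g[170:270,260:370],cv2.HOUGH_GRADIENT,1,50,param1=100,param2=15,minRadius=20,maxRadius=30)+np.array([260,170,0]))
t,m,e,xs=bubble(cv2.imread("pics/w6.png"),np.load("T6.npy"),show=True); print(xs)
E
```

```text
knob (array([ 506.7093779 , -352.96931494,   85.6665973 ]), np.float64(1.3110876770898972)) [ 505.53215736 -348.38094279  100.        ]
[[[310.5        215.5         23.60000038]]]
39.9 [203 207 208] | 38.9 [210 215 215] | 37.9 [212 217 218] | 36.9 [213 217 218] | 35.9 [213 217 218] | 34.9 [213 217 218] | 33.9 [213 217 218] | 32.9 [213 217 218] | 31.9 [213 218 218] | 30.9 [214 218 218] | 29.9 [191 195 195] | 28.9 [111 113 114] | 27.9 [42 42 42] | 26.9 [34 32 33] | 25.9 [35 38 36] | 24.9 [40 99 84] | 23.9 [ 51 183 150] | 22.9 [ 53 191 158] | 21.9 [ 53 191 157] | 20.9 [ 54 191 158] | 19.9 [ 54 191 158] | 18.9 [ 52 191 157] | 17.9 [ 52 191 157] | 16.9 [ 52 191 157] | 15.9 [ 53 192 157] | 14.9 [ 53 192 157] | 13.9 [ 53 192 157] | 12.9 [ 62 191 158] | 11.9 [139 199 182] | 10.9 [206 223 217] | 9.9 [227 229 224] | 8.9 [231 229 225] | 7.9 [230 229 225] | 6.9 [230 229 225] | 5.9 [230 229 225] | 4.9 [230 229 225] | 3.9 [230 229 225] | 2.9 [230 229 225] | 1.9 [226 229 224] | 0.9 [208 224 219] | -0.1 [156 201 188] | -1.1 [ 62 187 156] | -2.1 [ 51 192 158] | -3.1 [ 52 193 159] | -4.1 [ 52 192 158
[... 191 characters left out ...]
58] | -14.1 [ 52 193 158] | -15.1 [ 52 193 158] | -16.1 [ 51 193 158] | -17.1 [ 52 193 158] | -18.1 [ 52 193 158] | -19.1 [ 52 193 159] | -20.1 [ 52 193 159] | -21.1 [ 52 192 158] | -22.1 [ 52 192 158] | -23.1 [ 51 192 157] | -24.1 [ 52 192 157] | -25.1 [ 49 182 149] | -26.1 [ 36 112  92] | -27.1 [31 42 38] | -28.1 [33 32 31] | -29.1 [33 32 31] | -30.1 [51 52 50] | -31.1 [87 88 88] | -32.1 [112 116 115] | -33.1 [153 157 157] | -34.1 [188 193 193] | -35.1 [203 208 208] | -36.1 [207 212 213] | -37.1 [207 212 213] | -38.1 [207 212 213] | -39.1 [207 212 213] | [ 2  3  4  5  6  7  8  9 10 11 12 13 14 15 16 17 18 19 20 21 22 23 24 25
 26 27 28 29 30 31 32 33 34 35 36 37 38 39 40 41 42 43 44 45 46]
```

{"method": "play_rows", "body": {
  "targets": [
    [0, 0, 0, -2.5, -0.7, 10, 0.4],
    [0, 0, 0, -2.4, -0.6, 20, 0.4],
    [0, 0, 0, 0, 0, 25, 0.4],
    [0, 0, 0, 0, 0, 25, 0.4],
    [0, 0, 0, 0, 0, 17, 0.4],
    [0, 0, 0, 0, 0, 10, 0.4],
    [0, 0, 0, 0, 0, 5.5, 0.4],
    [0, 0, 0, 0, 0, 0, -1],
    [0, 0, 0, 0, 0, 0, -1],
    [0, 0, 0, 0, 0, 0, -1]
  ],
  "squeeze": 20
}}

```text
clock: 14.45
ee_pos: [506.0, -350.2, 83.4]
orientation: [2.072, 2.36, 0.0]
contact_force: [-0.6, 0.3, -0.6]
finger_gap: 0.465
finger_force: 0.9
```

{"method": "play_rows", "body": {
  "targets": [
    [0, 0, 0, 0, 0, 0, -1],
    [0, 0, 0, 0, 0, 0, -1],
    [0, 0, 0, 0, 0, 0, -1],
    [0, 0, 0, 0, 0, 0, -1],
    [0, 0, 0.5, 0, 0, 0, -1],
    [0, 0, 1, 0, 0, -0.1, -1],
    [0, 0, 1, 0, 0, -0.1, -1],
    [0, 0, 1, 0, 0, -0.1, -1],
    [0, 0, 1, 0, 0, -0.1, -1],
    [0, 0, 0.5, 0, 0, -0.1, -1]
  ]
}}

```text
clock: 15.45
ee_pos: [504.5, -350.0, 83.4]
orientation: [-2.616, -1.739, 0.002]
contact_force: [-4.4, -0.8, 3.0]
finger_gap: 0.439
finger_force: 20.0
```

Run:
```python
from bub import *
s,T,im=look("w8"); print(s["clock"],s["ee_pos"],s["contact_force"],s["ft_torque"],s["finger_gap"],s["q"])
print(proj("wrist",[477.3,-138.8,104],T))
```

```text
15.45 [ 504.46638096 -349.99287132   83.3912627 ] [-4.41862802 -0.83594888  3.01858568] [-0.30126476  0.84021251  0.11871138] 0.439469747939057 [-7.18299251e-01  5.41351308e-01  1.62623959e+00 -1.39267477e-03
  9.74896629e-01 -3.20385347e-01]
[ -50.16017078 -274.47663076]
```

{"method": "play_rows", "body": {
  "targets": [
    [0, 0, 1, 0, 0, -0.15, -1],
    [0, 0, 1.4, 0, 0, -0.2, -1],
    [0, 0, 1.4, 0, 0, -0.2, -1],
    [0, 0, 1.4, 0, 0, -0.2, -1],
    [0, 0, 1.4, 0, 0, -0.2, -1],
    [0, 0, 1.4, 0, 0, -0.2, -1],
    [0, 0, 1.4, 0, 0, -0.2, -1],
    [0, 0, 1.4, 0, 0, -0.2, -1],
    [0, 0, 1.2, 0, 0, -0.15, -1],
    [0, 0, 0.9, 0, 0, -0.1, -1]
  ]
}}

```text
clock: 16.5
ee_pos: [503.6, -348.4, 83.5]
orientation: [-3.127, 0.278, 0.006]
contact_force: [-3.5, 0.4, -4.0]
finger_gap: 0.439
finger_force: 20.0
```

{"method": "play_rows", "body": {
  "targets": [
    [0, 0, 0, 0, 0, 0, -1],
    [0, 0, 0, 0, 0, 0, -1],
    [0, 0, 0, 0, 0, 0, -0.1],
    [0, 0, 0, 0, 0, 0, 0.3],
    [0, 0, 0, 0, 0, 0, 0.4],
    [0, 0, 0, 0, 0, -5, 0.4],
    [0, 0, 0, 0, 0, -15, 0.4],
    [0, 0, 0, 0, 0, -25, 0.4],
    [0, 0, 0, 0, 0, -30, 0.4],
    [0, 0, 0, 0, 0, -30, 0.4]
  ]
}}

```text
clock: 17.5
ee_pos: [505.9, -350.1, 191.6]
orientation: [3.129, -0.272, 0.002]
contact_force: [0.2, -0.6, -0.8]
finger_gap: 0.7
finger_force: 0.0
```

Run:
```python
from bub import *
s=read_state(); print(s["clock"],s["ee_pos"],s["contact_force"],s["finger_gap"],s["q"])
go([489,-225,200],1.70,s); T=pose(s); print(np.arctan2(T[1,0],T[0,0]))
Rz=np.c_[[np.cos(1.7),np.sin(1.7),0],[np.sin(1.7),-np.cos(1.7),0],[0,0,-1]]
for h in (1.7,1.1,.5):
  for p in ([505,-349,200],[497,-290,200],[489,-225,200],[505,-349,280]):
    T[:3,:3]=np.c_[[np.cos(h),np.sin(h),0],[np.sin(h),-np.cos(h),0],[0,0,-1]];T[:3,3]=p; print(h,p,proj("wrist",[477.3,-138.8,104],T))
```

```text
17.5 [ 505.88494515 -350.13946159  191.59893484] [ 0.24968857 -0.57051586 -0.77943262] 0.7001780918861591 [-7.17733425e-01  4.18333376e-01  1.52675095e+00  1.46316930e-04
  1.19502353e+00  1.02662199e+00]
shift [ -38.2 -120.3   -8.5] heading -0.174 turn units [  0.02  -0.   -17.89]
-0.1736122507402847
1.7 [505, -349, 200] [ 313.83987466 -121.63790987]
1.7 [497, -290, 200] [314.26051615 -11.27800895]
1.7 [489, -225, 200] [313.54005627  92.18265966]
1.7 [505, -349, 280] [313.73121905 -57.67056973]
1.1 [505, -349, 200] [129.18364182 -50.68593295]
1.1 [497, -290, 200] [189.44236628  32.79449054]
1.1 [489, -225, 200] [246.94153285 114.29602543]
1.1 [505, -349, 280] [178.6439366   -8.05556038]
0.5 [505, -349, 200] [ 44.074752   107.18208408]
0.5 [497, -290, 200] [124.72184771 136.73884949]
0.5 [489, -225, 200] [208.73437683 168.60067227]
0.5 [505, -349, 280] [110.12302166 107.41570783]
```

{"method": "play_rows", "body": {
  "targets": [
    [0, 0, 0, -10, -16, 0, 0.4],
    [0, 0, 0, -20, -30, 0, 0.4],
    [0, 0, 0, -25, -38, 0, 0.4],
    [0, 0, 0, -25, -38, 0, 0.4],
    [0, 0, 0, -15, -22, 0, 0.4],
    [0, 0, 0, -10, -15, 0, 0.4],
    [0, 0, 0, 0, 0, 0, 0.4],
    [0, 0, 0, 0, 0, 0, 0.4],
    [0, 0, 0, 0, 0, 0, 0.4],
    [0, 0, 0, 0, 0, 0, 0.4]
  ]
}}

```text
clock: 18.5
ee_pos: [430.5, -176.3, 189.8]
orientation: [3.129, -0.274, 0.001]
contact_force: [0.2, 0.3, -0.9]
finger_gap: 0.699
finger_force: 0.0
```

```bash
cat >> bub.py <<'E'
def report(im,T,**k):
    t,m,e,xs=bubble(im,T,**k)
    green=m[:,1]-m[:,0]>70; tg=t[green]; b=m[:,0]>130; inb=b&(t<tg.max())&(t>tg.min())
    def runs(mask):
        i=np.flatnonzero(mask); return [(round(t[q[0]],2),round(t[q[-1]],2)) for q in np.split(i,np.flatnonzero(np.diff(i)>1)+1) if len(q)]
    print("green",tg.max(),tg.min(),"mid",(tg.max()+tg.min())/2,"pale",runs(inb),"dark mid",runs((m[:,1]<140)&(abs(t)<15)),"dark edge",runs((e<0.8*np.median(e[abs(t)<22]))&(abs(t)<20)))
E
python3 - <<'E'
from bub import *
report(cv2.imread("pics/w6.png"),np.load("T6.npy"))
s,T,im=look("w9"); print(s["clock"],s["ee_pos"],proj("wrist",[477.3,-138.8,104],T))
np.save("T9.npy",T); report(im,T)
E
```

```text
green 24.375 -26.375 mid -1.0 pale [(np.float64(11.62), np.float64(-0.62))] dark mid [(np.float64(-8.88), np.float64(-10.38))] dark edge [(np.float64(8.88), np.float64(7.62)), (np.float64(-7.62), np.float64(-9.62))]
18.5 [ 430.46531472 -176.30533795  189.82934888] [252.67982475 159.69597367]
green 26.375 -24.625 mid 0.875 pale [(np.float64(7.62), np.float64(-4.12))] dark mid [(np.float64(10.38), np.float64(8.38)), (np.float64(-6.88), np.float64(-8.62))] dark edge [(np.float64(9.88), np.float64(7.88)), (np.float64(-7.12), np.float64(-8.88))]
```

{"method": "play_rows", "body": {
  "targets": [
    [0, 0, 0, 0, 0, 0, 0.4],
    [0, 0, 0, 0, 0, 0, 0.4],
    [0, 0, 0, 0, 0, 0, 0.4],
    [0, 0, 0, 0, 0, 0, 0.4],
    [0, 0, 0, 0, 0, 0, 0.4],
    [0, 0, 0, 0, 0, 0, 0.4],
    [0, 0, 0, 0, 0, 0, 0.4],
    [0, 0, 0, 0, 0, 0, 0.4],
    [0, 0, 0, 0, 0, 0, 0.4],
    [0, 0, 0, 0, 0, 0, 0.4]
  ]
}}

```text
clock: 19.55
ee_pos: [429.5, -175.0, 189.8]
orientation: [-3.13, 0.273, -0.0]
contact_force: [-0.2, 0.1, 0.4]
finger_gap: 0.699
finger_force: 0.0
```

Run:
```python
from bub import *
s,T,im=look("w10"); print(s["clock"]); report(im,T)
go([505,-349,190],None,s); go([505,-349,190],-0.174+.3,s)
```

```text
19.55
green 26.375 -24.625 mid 0.875 pale [(np.float64(7.38), np.float64(-4.12))] dark mid [(np.float64(10.38), np.float64(8.62)), (np.float64(-6.88), np.float64(-8.62))] dark edge [(np.float64(9.62), np.float64(8.12)), (np.float64(-7.38), np.float64(-9.12))]
shift [104.4 158.3  -0.2] heading -0.174
shift [104.4 158.3  -0.2] heading -0.174 turn units [-0.   -0.   -2.86]
```

{"method": "play_rows", "body": {
  "targets": [
    [0, 0, 0, 20, -22, 0, 1],
    [0, 0, 0, 20.7, -21.9, 0, 1],
    [0, 0, -1, 0, 0, 0, 1],
    [0, 0, -1, 0, 0, 0, 1],
    [0, 0, -0.9, 0, 0, 10, 1],
    [0, 0, 0, 0, 0, 18, 1],
    [0, 0, 0, 0, 0, 17, 1],
    [0, 0, 0, 0, 0, 10, 1],
    [0, 0, 0, 0, 0, 5, 1],
    [0, 0, 0, 0, 0, 0, 1]
  ]
}}

```text
clock: 20.6
ee_pos: [476.9, -138.7, 129.3]
orientation: [-3.134, -0.204, 0.002]
contact_force: [-0.3, 1.1, 0.2]
finger_gap: 1.001
finger_force: 0.0
```

Run:
```python
from bub import *
s,T,im=look("w11"); print(s["clock"],s["finger_gap"],s["contact_force"],s["ee_pos"],proj("wrist",[477.3,-138.8,104],T)); report(im,T)
go([477.3,-138.8,124],1.70-np.pi/2,s)
```

```text
20.6 1.0014392041174203 [-0.28427368  1.10793906  0.21363077] [ 476.91619559 -138.70778425  129.3420782 ] [314.40192141 242.18992918]
green 25.875 -25.125 mid 0.375 pale [(np.float64(6.62), np.float64(-3.88))] dark mid [(np.float64(9.88), np.float64(8.12)), (np.float64(-4.62), np.float64(-5.38)), (np.float64(-7.12), np.float64(-9.62))] dark edge [(np.float64(9.62), np.float64(8.12)), (np.float64(-7.38), np.float64(-8.88))]
shift [0.4 0.1 5.3] heading 0.13 turn units [-0.01  0.01  0.  ]
```

{"method": "play_rows", "body": {
  "targets": [
    [0, 0, 0, 0.4, 0, 2, 1],
    [0, 0, 0, 0, 0, 2, 1],
    [0, 0, 0, 0, 0, 1, 1],
    [0, 0, 0, 0, 0, 0.5, 1],
    [0, 0, 0, 0, 0, 0.3, 1],
    [0, 0, 0, 0, 0, 0.3, 1],
    [0, 0, 0, 0, 0, 0.2, 1],
    [0, 0, 0, 0, 0, 0, 1],
    [0, 0, 0, 0, 0, 0, 1],
    [0, 0, 0, 0, 0, 0, 1]
  ]
}}

```text
clock: 21.65
ee_pos: [477.6, -138.7, 123.5]
orientation: [-3.135, -0.204, -0.0]
contact_force: [-0.4, -0.3, -0.1]
finger_gap: 1.0
finger_force: 0.0
```

{"method": "play_rows", "body": {
  "targets": [
    [0, 0, 0, 0, 0, 0.3, 1],
    [0, 0, 0, 0, 0, 0.3, 1],
    [0, 0, 0, 0, 0, 0.3, 1],
    [0, 0, 0, 0, 0, 0.3, 1],
    [0, 0, 0, 0, 0, 0.3, 1],
    [0, 0, 0, 0, 0, 0, 1],
    [0, 0, 0, 0, 0, 0, 1],
    [0, 0, 0, 0, 0, 0, 1],
    [0, 0, 0, 0, 0, 0, 1],
    [0, 0, 0, 0, 0, 0, 1]
  ]
}}

```text
clock: 22.65
ee_pos: [477.8, -138.8, 123.2]
orientation: [3.135, 0.204, 0.001]
contact_force: [-2.6, 1.3, 14.8]
finger_gap: 1.001
finger_force: 7.0
```

{"method": "play_rows", "body": {
  "targets": [
    [0, 0, 0, 0, 0, 0, 1],
    [0, 0, 0, 0, 0, 0, 1],
    [0, 0, 0, 0, 0, 0, 1],
    [0, 0, 0, 0, 0, 0, 1],
    [0, 0, 0, 0, 0, 0, 1],
    [0, 0, 0, 0, 0, 0, 1],
    [0, 0, 0, 0, 0, 0, 1],
    [0, 0, 0, 0, 0, 0, 1],
    [0, 0, 0, 0, 0, 0, 1],
    [0, 0, 0, 0, 0, 0, 1]
  ]
}}

```text
clock: 23.65
ee_pos: [477.8, -138.8, 123.2]
orientation: [3.135, 0.204, 0.001]
contact_force: [-2.4, -0.0, 14.3]
finger_gap: 1.002
finger_force: 7.0
```

Run:
```python
from bub import *
s,T,im=look("w12"); print(s["clock"],s["contact_force"],s["ee_pos"]); report(im,T); bubble(im,T,show=True,L=14)
```

```text
23.65 [-2.41018534 -0.03329253 14.346122  ] [ 477.78948747 -138.7810279   123.21240796]
green 25.625 -25.125 mid 0.25 pale [(np.float64(6.88), np.float64(-3.88))] dark mid [(np.float64(9.88), np.float64(8.12)), (np.float64(-4.62), np.float64(-5.38)), (np.float64(-7.12), np.float64(-9.62))] dark edge [(np.float64(9.62), np.float64(8.12)), (np.float64(-7.38), np.float64(-8.88))]
13.9 [ 33 131 107] | 12.9 [ 34 131 107] | 11.9 [ 34 133 109] | 10.9 [ 33 134 110] | 9.9 [ 30 110  90] | 8.9 [20 25 23] | 7.9 [ 33 129 106] | 6.9 [ 34 134 110] | 5.9 [ 33 133 109] | 4.9 [ 36 132 109] | 3.9 [ 39 133 109] | 2.9 [ 40 131 108] | 1.9 [ 38 126 104] | 0.9 [ 37 123 101] | -0.1 [ 37 122 100] | -1.1 [ 37 122 101] | -2.1 [ 35 122 100] | -3.1 [ 31 121  99] | -4.1 [ 31 122  99] | -5.1 [ 30 122  99] | -6.1 [ 29 122  98] | -7.1 [25 96 79] | -8.1 [19 25 23] | -9.1 [ 29 120  97] | -10.1 [ 28 120  98] | -11.1 [ 29 120  98] | -12.1 [ 29 120  98] | -13.1 [ 30 120  98] |
```

```bash
python3 -c "
from plant import sign_off; print(sign_off())"
```

```text
the job is handed in; nothing more can be done
None
```

The job is handed in at about 24 s: the level is on the shelf, the bubble rests about 0.9 mm from centre by my camera measurement, and the hand is still pressing it down with about 14 N; sign-off gave no verdict.

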